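Launch the model bridge deck to the gauge posts and hold it

ROBOT

A 6-joint arm with a two-finger parallel gripper is mounted at the origin on the work surface. World frame = base frame: x ahead of the robot, y to its left, z up, the work surface at z = 0. Lengths are in mm, angles in rad, forces in N, time in s.
With the tool pointing down it reaches from about 275 to 1000 mm from the base axis. Payload 8.4 kg.
Tool frame: the origin (TCP) lies at the centre of the arm's flange, where the gripper is bolted on; the fingertips stand 173 mm ahead of it and the grasp point (between the pads) lies 155 mm ahead of it (r.nose_length is the distance from the TCP to the fingertips, in mm); z points along the fingers, y is the direction in which the jaws open and shut (so a half turn about z gives the same grasp; the last joint's range is limited). The gripper opens to 85 mm and grips with 20 to 120 N. Pads are 22 mm wide; open, the fingers measure 114 mm over their backs; the gripper's body (76 mm by 85 mm) begins 54 mm behind the grasp point. The pads swing forward as they close: fully open they stand 13 mm farther back than shut.
Start: joints at [1.219, 0.353, 1.633, -0, 1.155, -0.002], TCP at [214.193, 587.155, 404.681] pointing down, gripper open.
Joint ranges: [-2.63, 2.63], [-0.92, 2.1], [0.06, 2.66], [-1.3, 4.44], [0, 2.69], [-3.02, 3.02]. Speed limits (rad/s): [2.22, 2.22, 2.79, 3.14, 3.14, 3.14].

INTERFACE

Orientations are given as [roll, pitch, yaw] about the fixed x, y, z axes, in that order (R = Rz(yaw) Ry(pitch) Rx(roll)).
In Python, from rig import r, grab_frame, workorder gives the robot as it stands.
- The arm moves only by the tool carry_out, never from a script. Its argument "steps" is a list that holds one entry, the list of rows, each a list of 5 numbers: the opening in per cent of the stroke, from 0 (shut) to 100 (fully open), then the shift along the tool's x, y, z in m, then the turn about the tool's z in degrees. In form: [[[jaw, x, y, z, spin], ...]]. A call has 1 to 8 rows; each row is the pose to reach, as a shift and turn from the pose measured when the call began, along the tool's axes at that moment; what a row does not reach only later rows make up. A row lasts 1/10 s, in which the tool goes at most 50 mm and 8.59 degrees, less where a joint would pass 70% of its speed; a pose out of reach is approached as far as the arm can. A call with a gripper value outside its range is refused whole. The fingers move at their own pace and stop on an object; "squeeze" is the grip in N (left out, the last holds). Time passes only in rows, so rows that repeat a pose let the fingers close. It gives the time, the measured TCP pose, the force and the opening at its end, in the units of the state.
- r.sense(): the state, without advancing time (a new reading comes with each control period).
- grab_frame(name): name is "scene" or "side" or "wrist"; returns a dict with "image" (384x512x3 uint8, red, green, blue), "intrinsics" (3x3 intrinsics, pixels), "D" ([k1, k2, p1, p2, k3] as OpenCV has them; the pictures are not rectified), "eye" and "rotation" of the camera in the world; the wrist camera has in their place "T_tool_cam" (4x4, takes a point from camera to tool coordinates, whose origin is the TCP and whose axes are the flange's). Camera axes: x right, y up, looking along -z (the intrinsics and any distortion apply to the point x, -y, -z); pixel columns grow to the right and rows downward; lengths in mm; the calibration is good to about 2 mm. A picture is of the moment at which its call begins: read the wrist's pose just before it. There is no depth.
- workorder.sign_off(): hands the job in, once; it reports no verdict.
The state is a dict: "clock": time; "qpos": joint angles; "qvel": joint speeds; "joint_efforts": joint torques, N m; "eef_pos": TCP position; "tcp_rot": TCP orientation; "contact_force": force on the tool from outside, world axes, zero at the start; "wrist_torque": the same for the moment, N m; "opening": opening from 0.0 (shut) to 1.0 (fully open).
Only numpy, scipy, OpenCV 4.12 (cv2) and the standard library are available. Lean on these libraries where they do the work, as an engineer would, in place of code of your own. Each camera call takes 0.05 s, during which the arm holds its last target.

TASK

On the model landscape, slide the bridge deck (the plank with a square post standing near its tail) out over the river, flat along the top of its bank block, until its front end is level with the two upright gauge dowels and it points straight out, midway between them. That far out it would tip off the bank, so finish while still holding the plank, level and flat on the block, clear of the dowels. Do not lift the plank off the block or let it tip on the way, and leave the other things on the table where they are.

Things in the scene. Friction and masses are not known exactly. Their poses are not given: they have to be found in the camera images.
- plank: The bridge deck: loose plywood plank 280 (x) x 60 (y) x 10 mm, about 0.17 kg, with thin kerb strips and a square post near its tail. Origin: centre of its underside; +x towards its front end, 140 mm away; z up. It lies on the bank, front end 30 to 60 mm out over the bank's front edge. It balances about 126 mm from its tail: beyond about 154 mm of overhang it tips unless held.
- plank_post (a point): Centre of the plank's square post, half-way up: 120 mm behind the plank's origin (post centre 20 mm from the tail end), 25 mm above the plank's top face; the post's top is 25 mm higher. Axes as the plank's. The sides of the post are square to the plank.
- plank_tip (a point): Middle of the lower edge of the plank's front end, 140 mm ahead of the plank's origin and 260 mm ahead of the post's centre. Axes as the plank's.
- bank: The river bank, a block fixed to the table, cardboard sides and a wooden top: 240 long (x) x 100 wide (y) x 60 mm high, top flat and without rails. Origin: on the table under the middle of its front (river-side) edge; +x points straight outward over the river, the block lies on the -x side, z up.
- bank_edge (a point): Middle of the bank's top front edge, 60 mm above the table. Axes as the bank's.
- gauge_mid (a point): The mark: midway between two plain upright wooden dowels (12 mm thick, 105 mm tall, 120 mm apart centre to centre) fixed in front of the bank, at the height of the bank's top (60 mm), 172 to 205 mm out from its edge. +x points outward as the bank's does; the dowels stand at y = -60 and +60 mm.
- turbine: Bystander: model wind turbine on a round wooden foot of 64 mm diameter, about 200 mm tall, loose. Origin: centre of its underside.
- stub_a_center (a point): Bystander: upright wooden dowel stub 30 mm thick, 50 mm tall, loose, beside the bank on the robot's side. This is its centre.
- stub_b_center (a point): Bystander: upright wooden dowel stub 30 mm thick, 35 mm tall, loose, beside the bank on the far side. This is its centre.
- spare: Bystander: a shorter spare plank without a post, 180 x 50 x 10 mm, loose on the table. Origin: centre of its underside.
- glue: Bystander: glue stick standing upright, 30 mm diameter, 90 mm tall, loose. Origin: centre of its underside.
- tape: Bystander: cardboard-coloured tape roll lying flat, 90 mm diameter, 20 mm high, loose. Origin: centre of its underside.
- gauge: The gauge described under its mid point: foot 30 x 150 x 8 mm with the two dowels. Origin: on the table under the mark, axes as the mark's.
Not all that is in view belongs to the job. Leave any red look-alike of the gauge alone.

How it is judged:
By the outcome, as a careful person would: the job done as asked, in the order asked, and still so for the second after the job is handed in, while the arm keeps its last pose, push and grip.
It also fails if it takes over 32 s, if anything falls off the work surface, if the arm or the gripper's body presses on something with over 40 N, if the wrist force passes 120 N, or if a joint passes its speed limit or range.

## Working session

There is one attempt and no reset: what is moved stays moved. The work goes in short steps, Python scripts to look and compute and a tool call to move; the robot and the scene stay as the last step left them, time stands still between calls to the robot, and variables do not carry over. Pictures are saved under pics/ and viewed, and the job is handed in when it is done.

Besides the shell and the picture viewer there is one more tool, called after "Request:" in YAML: its name, and indented under it one key for each argument. carry_out: Moves the arm, as the interface text tells. Its arguments: {"type":"object","properties":{"steps":{"type":"array","items":{"type":"array","items":{"type":"array","items":{"type":"number"}}}},"squeeze":{"type":"number"}},"required":["steps"]}

```bash
ls; mkdir -p pics
python3 - <<'E'
from rig import r, grab_frame
import cv2
print(r.sense())
for n in("scene","side","wrist"):
    f=grab_frame(n); cv2.imwrite(f"pics/{n}0.png",f["image"][:,:,::-1])
    print(n,{k:v for k,v in f.items() if k!="image"})
E
```

```text
pics
{'clock': 0.0, 'qpos': array([ 1.21858090e+00,  3.53622325e-01,  1.63411279e+00, -3.64386655e-05,
        1.15522409e+00, -2.38726012e-03]), 'qvel': array([-0.00093731,  0.00127061,  0.00125781,  0.00049654, -0.00072428,
       -0.00128754]), 'joint_efforts': array([ 6.26371766e-04, -6.05248117e+01, -3.42061186e+01, -5.97500298e-05,
        9.34976677e-03, -5.75636093e-06]), 'eef_pos': array([214.12763627, 586.9267361 , 403.98678848]), 'tcp_rot': array([-3.14022602e+00,  3.00546522e-05,  2.79177924e+00]), 'contact_force': array([ 0.46626044, -0.40776643,  0.39888083]), 'wrist_torque': array([-0.02766033,  0.00102313, -0.03624155]), 'opening': 0.9998206062752671}
scene {'intrinsics': array([[473.89342334,   0.        , 250.09826027],
       [  0.        , 473.89342334, 195.61426368],
       [  0.        ,   0.        ,   1.        ]]), 'D': array([-0.07820413,  0.        ,  0.        ,  0.        ,  0.        ]), 'eye': array([1673.66516125,  177.66843527,  869.61820154]), 'rotation': array([0.95474373, 0.00695558, 1.69296177])}
side {'intrinsics': array([[449.1709718 ,   0.     
[... 231 characters left out ...]
919.68258458, 819.54956788]), 'rotation': array([ 0.90669453, -0.01048357, -2.90568031])}
wrist {'intrinsics': array([[286.92998831,   0.        , 256.70154566],
       [  0.        , 286.92998831, 188.74253194],
       [  0.        ,   0.        ,   1.        ]]), 'D': array([-0.06536178,  0.        ,  0.        ,  0.        ,  0.        ]), 'T_tool_cam': array([[ 1.73827962e-03,  9.59691074e-01,  2.81051634e-01,
         7.13892146e+01],
       [ 9.99997986e-01, -1.38633888e-03, -1.45104678e-03,
         2.02734733e-01],
       [-1.00292383e-03,  2.81053591e-01, -9.59691551e-01,
         2.98194572e+01],
       [ 0.00000000e+00,  0.00000000e+00,  0.00000000e+00,
         1.00000000e+00]])}
```

View pics/scene0.png

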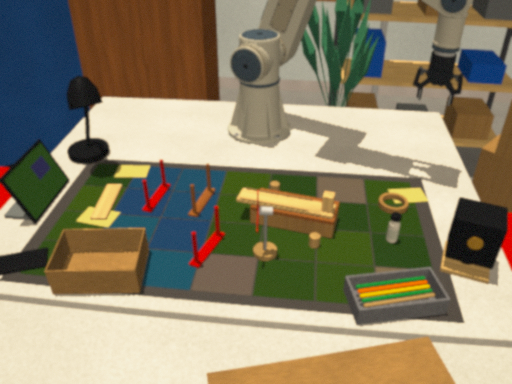

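View pics/side0.png

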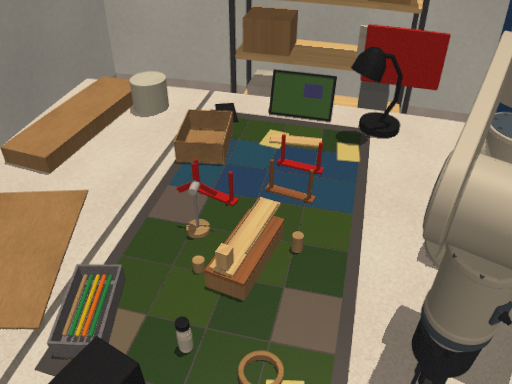

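View pics/wrist0.png

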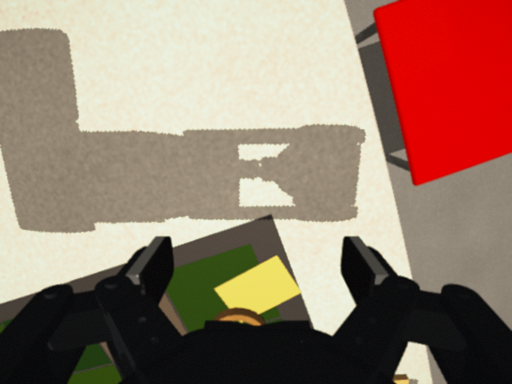

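```bash
cat > h.py <<'E'
import numpy as np, cv2
from scipy.spatial.transform import Rotation as R
from rig import r, grab_frame
def cam(n):
    s=r.sense(); f=grab_frame(n)
    if n=="wrist":
        T=np.eye(4); T[:3,:3]=R.from_euler('xyz',s["tcp_rot"]).as_matrix(); T[:3,3]=s["eef_pos"]
        T=T@f["T_tool_cam"]; f["eye"]=T[:3,3]; f["R"]=T[:3,:3]
    else: f["R"]=R.from_euler('xyz',f["rotation"]).as_matrix()
    return f
def ray(f,px):
    u=cv2.undistortPoints(np.array([[px]],float),f["intrinsics"],f["D"])[0,0]
    d=f["R"]@np.array([u[0],-u[1],-1]); return d/np.linalg.norm(d)
def onz(f,px,z):
    d=ray(f,px); return f["eye"]+d*(z-f["eye"][2])/d[2]
def tri(f,p,g,q):
    a,b=ray(f,p),ray(g,q)
    A=np.stack([a,-b],1); t=np.linalg.lstsq(A,g["eye"]-f["eye"],rcond=None)[0]
    x,y=f["eye"]+a*t[0],g["eye"]+b*t[1]
    return (x+y)/2,np.linalg.norm(x-y)
def proj(f,P):
    c=f["R"].T@(np.asarray(P,float)-f["eye"])
    return cv2.projectPoints(np.array([[c[0],-c[1],-c[2]]]),np.zeros(3),np.zeros(3),f["intrinsics"],f["D"])[0][0,0]
def crop(f,x0,y0,x1,y1,s,name):
    cv2.imwrite(name,cv2.resize(f["image"][y0:y1,x0:x1,::-1],None,fx=s,fy=s,interpolation=cv2.INTER_CUBIC))
E
python3 - <<'E'
from h import *
f=cam("scene");g=cam("side")
crop(f,180,155,350,275,4.5,"pics/sc1.png"); crop(g,180,140,340,300,3.75,"pics/si1.png")
E
```

```text
(no output)
```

View pics/sc1.png

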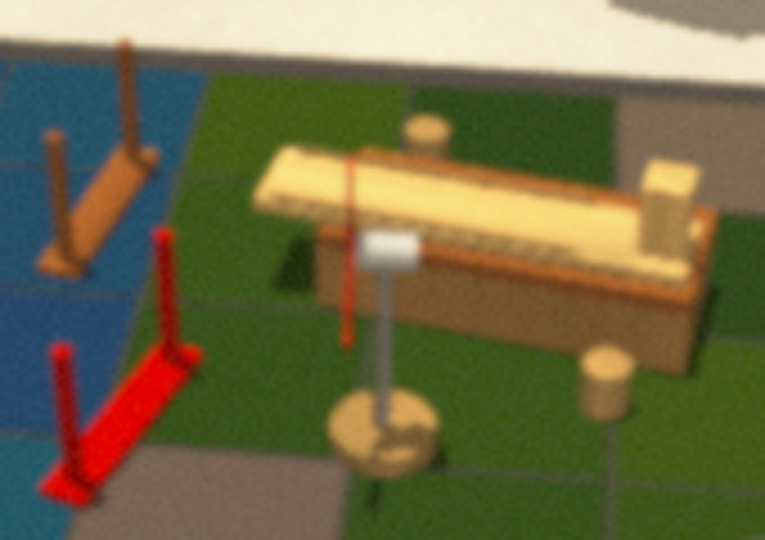

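View pics/si1.png

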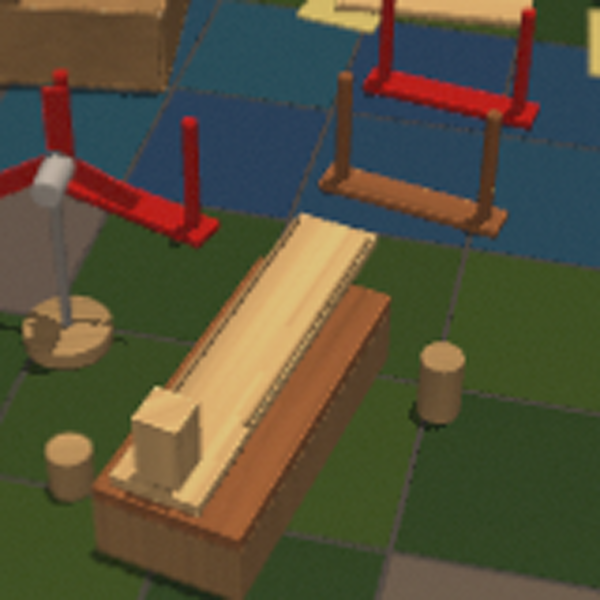

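```bash
cat > m1.py <<'E'
from h import *
f=cam("scene");g=cam("side")
P={"post top c":((670,178),(167,407)),"postT backleft(robot,river)":((650,160),(200,405)),
"dowel robot side top":((125,43),(494,113)),"dowel far top":((55,133),(345,75)),
"gaugefoot robot corner":((153,150),(507,215)),
"bank near-back":((692,300),(95,488)),"bank robot-back":((715,212),(240,540)),"bank robot-front":((362,150),(388,297)),
"plank tip robot":((285,147),(377,238)),"plank tip far":((258,190),(302,213)),"tail far":((693,268),(112,478)),
"turb base":((383,425),(67,325)),"turb head":((390,250),(52,180)),"stubA":((427,128),(442,353)),"stubB":((607,360),(70,447))}
for k,(a,b) in P.items():
    x,e=tri(f,(180+a[0]/4.5,155+a[1]/4.5),g,(180+b[0]/3.75,140+b[1]/3.75)); print(k,x.round(1),round(e,1))
E
python3 m1.py
```

```text
post top c [592.1 257.3 119.4] 2.0
postT backleft(robot,river) [573.9 246.8 117.7] 2.1
dowel robot side top [ 451.1 -109.6  104.5] 0.8
dowel far top [ 568.3 -131.5  105.7] 1.6
gaugefoot robot corner [ 434.9 -101.2   11.1] 12.4
bank near-back [634.  275.9  58.6] 1.0
bank robot-back [538.8 292.8  57.5] 0.9
bank robot-front [495.9  59.1  58.3] 0.6
plank tip robot [513.6   9.7  68.4] 1.8
plank tip far [570.2  -0.   72.5] 2.1
tail far [621.4 276.3  72.6] 1.4
turb base [719.   95.2  13.7] 0.2
turb head [718.5  97.5 145. ] 0.3
stubA [451.7  98.9  50.7] 1.6
stubB [669.  226.4  35.2] 0.5
```

Request:
carry_out:
  steps:
    - [[100, -0.036, -0.024, 0, -1], [100, -0.073, -0.049, 0, -2], [100, -0.11, -0.074, 0, -4], [100, -0.147, -0.099, 0, -5], [100, -0.184, -0.124, 0, -6], [100, -0.221, -0.148, 0, -7], [100, -0.258, -0.173, 0, -8], [100, -0.295, -0.198, 0, -9]]

```text
clock: 1.15
eef_pos: [424.2, 298.4, 404.8]
tcp_rot: [3.141, 0.0, 2.95]
contact_force: [0.9, 0.4, 0.3]
opening: 0.999
```

```bash
cat >> h.py <<'E'
def shift(target):
    s=r.sense(); M=R.from_euler('xyz',s["tcp_rot"]).as_matrix()
    print("t",round(s["clock"],2),"pos",s["eef_pos"].round(1),"rot",s["tcp_rot"].round(4),"F",s["contact_force"].round(1),"T",s["wrist_torque"].round(2),"op",round(s["opening"],3))
    d=M.T@(np.asarray(target,float)-s["eef_pos"]); print("shift m",(d/1000).round(4),"yangle deg",np.degrees(np.arctan2(M[1,1],M[0,1])).round(2))
E
python3 -c "
from h import *
shift([570,100,405])"
```

```text
t 1.15 pos [424.2 298.4 404.8] rot [3.1415e+00 4.0000e-04 2.9497e+00] F [0.9 0.4 0.3] T [-0.02 -0.03  0.04] op 0.999
shift m [-1.809e-01 -1.670e-01 -1.000e-04] yangle deg 79.01
```

Request:
carry_out:
  steps:
    - [[100, -0.032, -0.03, 0, 0], [100, -0.064, -0.06, 0, 0], [100, -0.096, -0.09, 0, 0], [100, -0.13, -0.12, 0, 0], [100, -0.16, -0.148, 0, 0], [100, -0.18, -0.166, 0, 0], [100, -0.18, -0.166, 0, 0], [100, -0.18, -0.166, 0, 0]]

```text
clock: 1.95
eef_pos: [569.3, 100.8, 404.6]
tcp_rot: [3.141, -0.0, 2.948]
contact_force: [-0.5, 0.4, 0.0]
opening: 1.001
```

```bash
python3 -c "
from h import *
shift([592,257,333])
f=cam('wrist'); np.save('w1.npy',{k:f[k] for k in f},allow_pickle=True)
crop(f,0,0,512,384,1.56,'pics/w1.png')"
```

```text
t 1.95 pos [569.3 100.8 404.6] rot [ 3.1414e+00 -3.0000e-04  2.9482e+00] F [-0.5  0.4  0. ] T [-0.   -0.05  0.04] op 1.001
shift m [0.0077 0.1577 0.0717] yangle deg 78.92
```

View pics/w1.png

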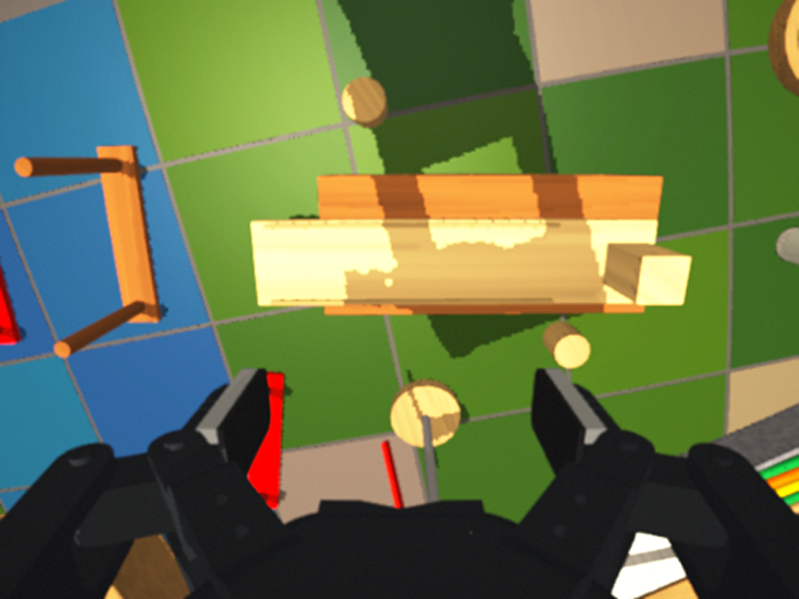

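The wrist view shows the plank (251,222)–(657,220) with its post top near (663,280), the bank top (318..661, 177..313), the natural gauge dowel tops at (24,166) and (64,349), and red decoys elsewhere (coordinates in the 1.56x picture).

```bash
cat > m2.py <<'E'
from h import *
f=np.load('w1.npy',allow_pickle=True).item()
P={"post":(120,[(640,257),(691,256),(685,304),(636,303)]),"plankfront":(70,[(251,222),(258,304)]),"tailRobot":(70,[(657,220)]),
"bank":(60,[(318,177),(661,176),(643,312),(326,313)]),"dowels":(105,[(24,166),(64,349)]),"foot":(8,[(97,147),(135,146),(160,320),(123,322)])}
for k,(z,l) in P.items():
    X=np.array([onz(f,(a/1.56,b/1.56),z)[:2] for a,b in l]); print(k,X.round(1).tolist(),"mean",X.mean(0).round(1))
E
python3 m2.py
```

```text
post [[576.9, 244.1], [582.2, 275.4], [611.9, 271.3], [605.2, 240.4]] mean [594.1 257.8]
plankfront [[516.8, 7.6], [574.4, -3.8]] mean [545.6   1.9]
tailRobot [[568.1, 282.9]] mean [568.1 282.9]
bank [[496.8, 58.0], [539.9, 292.7], [638.4, 275.2], [593.4, 40.4]] mean [567.1 166.6]
dowels [[452.6, -110.5], [571.2, -131.9]] mean [ 511.9 -121.2]
foot [[436.1, -122.4], [442.5, -90.6], [587.3, -118.9], [582.7, -153.5]] mean [ 512.1 -121.4]
```

Request:
carry_out:
  steps:
    - [[100, 0.002, 0.04, 0, -0.5], [100, 0.004, 0.08, 0, -0.5], [100, 0.005, 0.12, 0.0, -0.5], [100, 0.006, 0.158, 0.02, -0.5], [100, 0.006, 0.158, 0.05, -0.5], [100, 0.006, 0.158, 0.07, -0.5], [100, 0.006, 0.158, 0.07, -0.5]]

```text
clock: 2.7
eef_pos: [591.0, 258.8, 331.7]
tcp_rot: [-3.139, -0.005, 2.96]
contact_force: [-0.6, -0.9, 0.1]
opening: 1.0
```

```bash
python3 -c "
from h import *
shift([593.5,257.7,255])
f=cam('wrist'); np.save('w2.npy',{k:f[k] for k in f},allow_pickle=True)
crop(f,0,0,512,384,1.56,'pics/w2.png')"
```

```text
t 2.7 pos [591.  258.8 331.7] rot [-3.1387 -0.0053  2.9604] F [-0.6 -0.9  0.1] T [-0.02 -0.02 -0.02] op 1.0
shift m [-0.003  -0.0004  0.0767] yangle deg 79.62
```

View pics/w2.png

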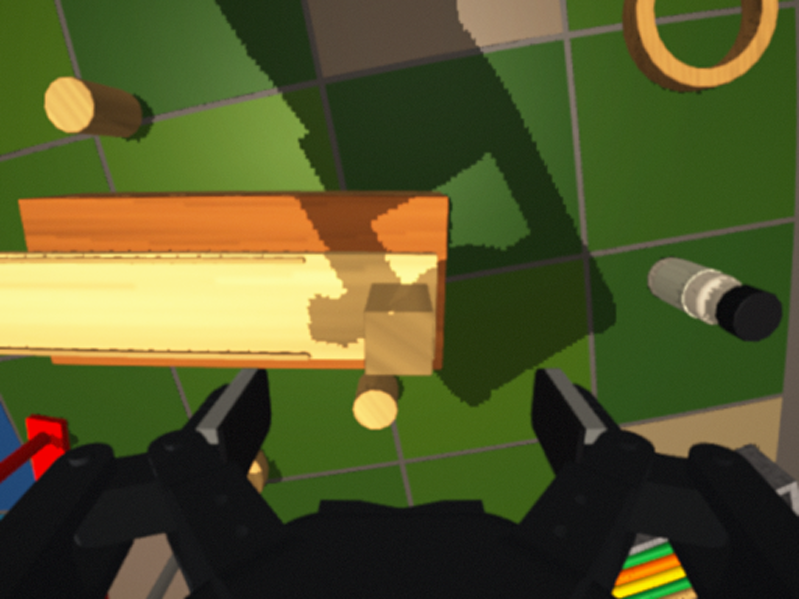

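Run:
```python
from h import *
f=np.load('w1.npy',allow_pickle=True).item();g=np.load('w2.npy',allow_pickle=True).item()
for a,b in (((663,280),(400,343)),((640,257),(369,312)),((691,256),(433,312)),((685,304),(433,374)),((657,220),(438,255)),((661,176),(448,197))):
    print(np.round(tri(f,np.array(a)/1.56,g,np.array(b)/1.56)[0],1), onz(g,np.array(b)/1.56,120).round(1))
shift([593.5,257.7,255])
```

```text
[594.  257.9 119.6] [593.9 257.9 120. ]
[578.8 246.8 114.9] [577.5 247.4 120. ]
[581.7 274.4 121.7] [582.3 274.4 120. ]
[610.6 269.9 122.1] [611.2 269.8 120. ]
[568.2 282.8  70.3] [558.2 280.4 120. ]
[540.4 293.6  58.4] [535.6 288.  120. ]
t 2.75 pos [591.9 258.6 333.7] rot [-3.1402e+00 -3.0000e-03  2.9598e+00] F [ 0.3 -0.3  0.4] T [-0.01 -0.05 -0.07] op 0.998
shift m [-0.002  -0.0005  0.0787] yangle deg 79.58
```

Request:
carry_out:
  steps:
    - [[100, -0.002, 0, 0.02, 0], [100, -0.002, 0, 0.045, 0], [100, -0.002, 0, 0.065, 0], [100, -0.002, 0, 0.078, 0], [100, -0.002, 0, 0.078, 0], [100, -0.002, 0, 0.078, 0]]

```text
clock: 3.35
eef_pos: [594.0, 258.5, 256.9]
tcp_rot: [-3.141, -0.002, 2.96]
contact_force: [0.1, 0.0, -0.5]
opening: 0.997
```

```bash
python3 -c "
from h import *
shift([594,257.9,255])
f=cam('wrist')
crop(f,0,0,512,384,1.56,'pics/w3.png')"
```

```text
t 3.35 pos [594.  258.5 256.9] rot [-3.1410e+00 -1.8000e-03  2.9598e+00] F [ 0.1  0.  -0.5] T [ 0.01 -0.01 -0.02] op 0.997
shift m [-0.0001 -0.0006  0.0019] yangle deg 79.59
```

View pics/w3.png

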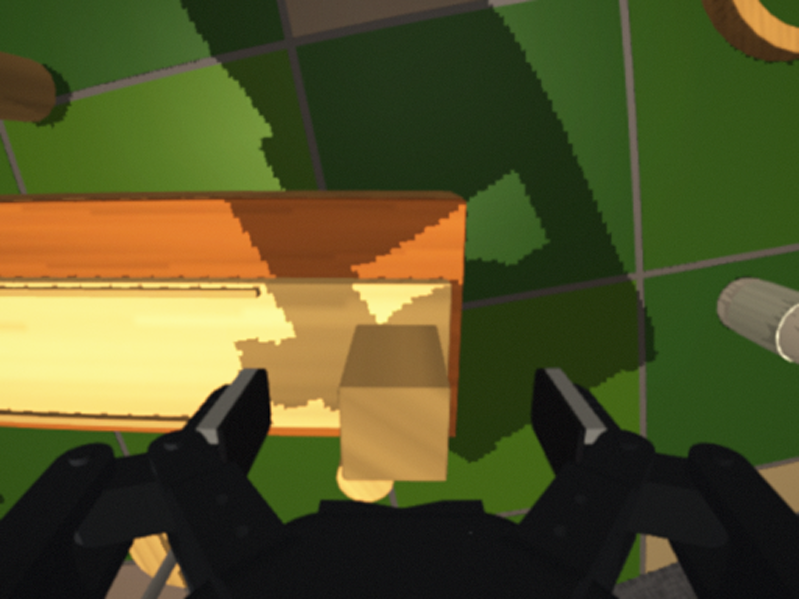

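Request:
carry_out:
  steps:
    - [[60, 0, 0, 0, 0], [45, 0, 0, 0, 0], [35, 0, 0, 0, 0], [25, 0, 0, 0, 0], [20, 0, 0, 0, 0], [20, 0, 0, 0, 0], [20, 0, 0, 0, 0], [20, 0, 0, 0, 0]]
  squeeze: 40

```text
clock: 4.2
eef_pos: [594.3, 258.5, 257.6]
tcp_rot: [3.142, -0.001, 2.96]
contact_force: [-1.8, -1.3, 6.1]
opening: 0.346
```

```bash
python3 -c "
from h import *
shift([594,257.9,255])
f=cam('wrist')
crop(f,0,0,512,384,1.56,'pics/w4.png')"
```

```text
t 4.2 pos [594.3 258.5 257.6] rot [ 3.1416e+00 -9.0000e-04  2.9598e+00] F [-1.8 -1.3  6.1] T [-0.15  0.21 -0.05] op 0.346
shift m [ 0.0002 -0.0007  0.0026] yangle deg 79.58
```

View pics/w4.png

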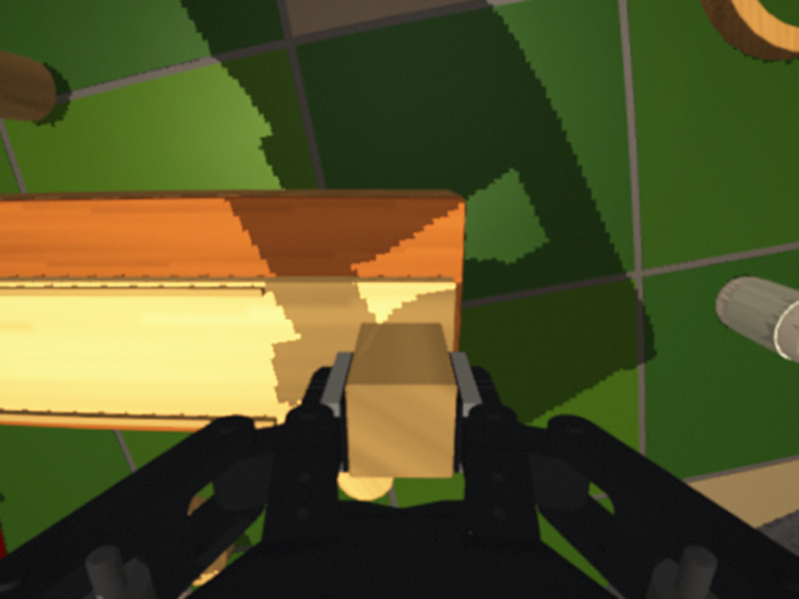

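Request:
carry_out:
  steps:
    - [[20, 0.0, -0.003, 0.0005, 0], [20, 0.001, -0.01, 0.0005, 0], [20, 0.002, -0.018, 0.0005, 0], [20, 0.003, -0.026, 0.0005, 0], [20, 0.0035, -0.034, 0.0005, 0], [20, 0.004, -0.04, 0.0005, 0], [20, 0.004, -0.04, 0.0005, 0]]

```text
clock: 4.95
eef_pos: [583.1, 219.0, 257.6]
tcp_rot: [3.142, -0.0, 2.959]
contact_force: [0.2, -1.7, 7.5]
opening: 0.346
```

```bash
python3 -c "
from h import *
shift([558.5,134.8,257.6])
f=cam('side')
crop(f,180,140,340,300,3.75,'pics/si2.png')"
```

```text
t 4.95 pos [583.1 219.  257.6] rot [ 3.1415e+00 -1.0000e-04  2.9595e+00] F [ 0.2 -1.7  7.5] T [-0.19  0.06 -0.05] op 0.346
shift m [ 0.009  -0.0872 -0.    ] yangle deg 79.56
```

View pics/si2.png

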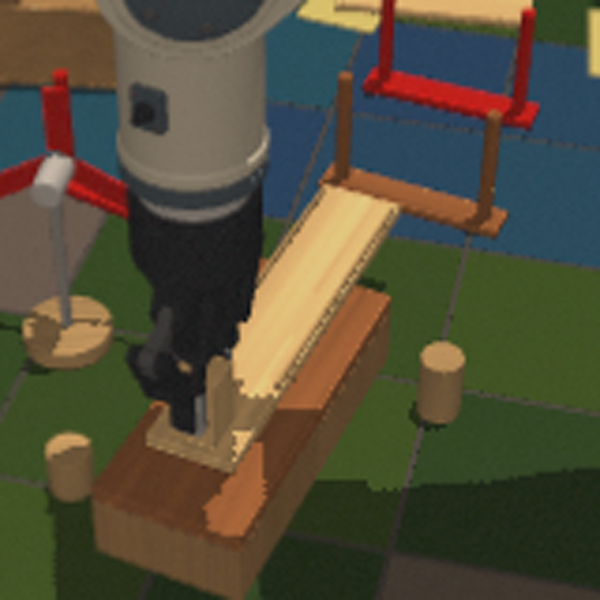

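Plank slides with the tool, flat on the bank; press 7 N.

Request:
carry_out:
  steps:
    - [[20, 0.001, -0.006, 0.0003, 0], [20, 0.002, -0.017, 0.0003, 0], [20, 0.0035, -0.029, 0.0003, 0], [20, 0.005, -0.041, 0.0003, 0], [20, 0.006, -0.053, 0.0003, 0], [20, 0.007, -0.065, 0.0003, 0], [20, 0.008, -0.073, 0.0003, 0], [20, 0.008, -0.075, 0.0003, 0]]

```text
clock: 5.8
eef_pos: [561.3, 145.5, 257.6]
tcp_rot: [3.141, 0.0, 2.958]
contact_force: [0.9, 5.3, 4.5]
opening: 0.343
```

```bash
cat > look.py <<'E'
import sys
from h import *
t=sys.argv[1]
shift([558.5,134.8,257.6])
f=cam('wrist');g=cam('side');h=cam('scene')
np.save(f'w{t}.npy',dict(w=f,s=g,c=h),allow_pickle=True)
crop(f,0,130,280,340,2.8,f'pics/w{t}.png');crop(g,230,130,330,205,8,f'pics/si{t}.png');crop(h,180,155,330,265,5,f'pics/sc{t}.png')
E
python3 look.py 5
```

```text
t 5.8 pos [561.3 145.5 257.6] rot [3.1413 0.     2.9585] F [0.9 5.3 4.5] T [ 0.61  0.07 -0.05] op 0.343
shift m [ 0.0008 -0.011  -0.    ] yangle deg 79.51
```

View pics/w5.png

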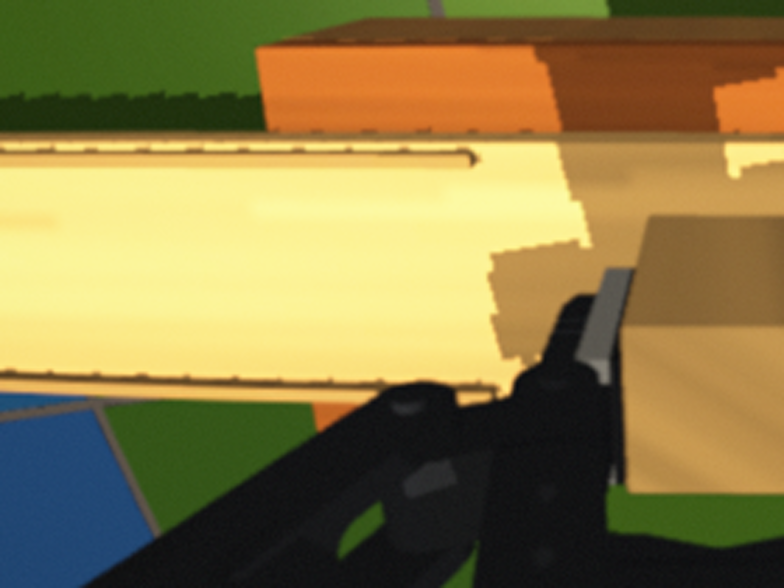

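View pics/si5.png

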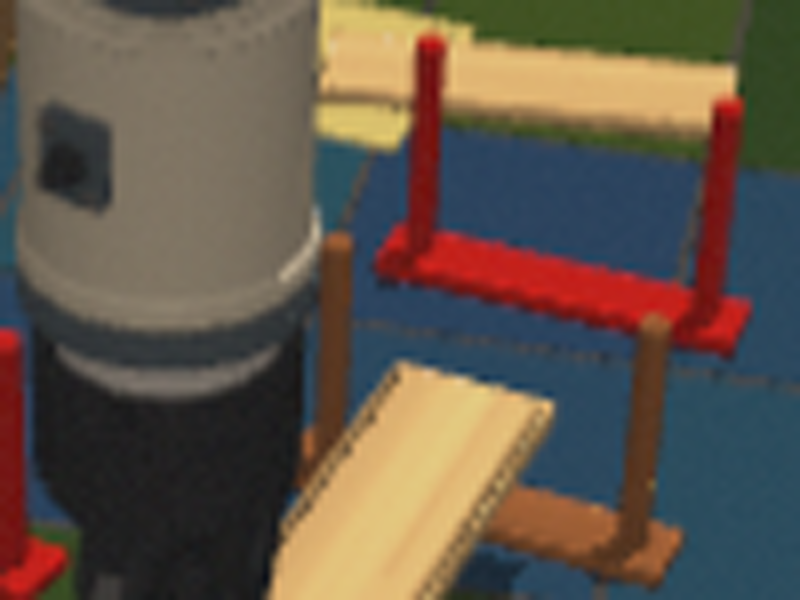

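View pics/sc5.png

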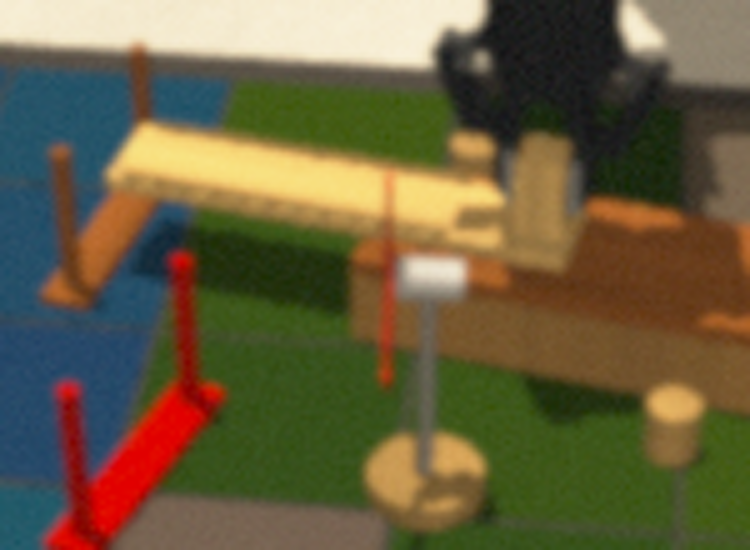

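```bash
cat > m3.py <<'E'
from h import *
d=np.load('w5.npy',allow_pickle=True).item();g,c=d['s'],d['c']
S=lambda p:(230+p[0]/8,130+p[1]/8); C=lambda p:(180+p[0]/5,155+p[1]/5)
X={}
for k,a,b in (("tipR",(553,403),(148,122)),("tipF",(400,363),(108,172)),("dF",(338,238),(60,150)),("dR",(654,320),(138,48))):
    x,e=tri(g,S(a),c,C(b)); X[k]=x; print(k,x.round(1),round(e,1), "side@70/105",onz(g,S(a),70 if 't' in k else 105)[:2].round(1),"scene",onz(c,C(b),70 if 't' in k else 105)[:2].round(1))
u=np.array([-np.cos(np.radians(79.65)),-np.sin(np.radians(79.65))]);n=np.array([-u[1],u[0]])
t=(X['tipR']+X['tipF'])[:2]/2;m=(X['dR']+X['dF'])[:2]/2
print(t,m,"remaining along",(m-t)@u,"lat",(m-t)@n)
E
python3 m3.py
```

```text
tipR [482.6 -99.6  70.8] 0.3 side@70/105 [ 482.7 -100.9] scene [481.6 -99.7]
tipF [ 539.6 -112.1   70.4] 1.9 side@70/105 [ 539.8 -111.2] scene [ 537.7 -113.1]
dF [ 568.2 -132.7  104.9] 0.1 side@70/105 [ 568.2 -132.7] scene [ 568.4 -132.7]
dR [ 451.1 -110.2  104.5] 0.9 side@70/105 [ 450.9 -110.2] scene [ 452.7 -109.6]
[ 511.0875284 -105.8540388] [ 509.67602311 -121.48828444] remaining along 15.633447124356291 lat 1.4203221094942486
```

Request:
carry_out:
  steps:
    - [[20, 0, -0.004, 0.0003, 0], [20, 0, -0.008, 0.0003, 0], [20, 0, -0.011, 0.0003, 0], [20, 0, -0.0125, 0.0003, 0], [20, 0, -0.0125, 0.0003, 0]]

```text
clock: 6.45
eef_pos: [558.9, 132.6, 257.6]
tcp_rot: [-3.141, 0.0, 2.959]
contact_force: [0.7, 1.1, 6.1]
opening: 0.346
```

```bash
sed -i "s/crop(f,0,130,280,340,2.8/crop(f,0,0,512,384,1.56/; s/crop(g,230,130,330,205,8/crop(g,255,140,325,192,11/; s/crop(h,180,155,330,265,5/crop(h,180,155,250,225,8.5/" look.py; python3 look.py 6
```

```text
t 6.45 pos [558.9 132.6 257.6] rot [-3.1413e+00  2.0000e-04  2.9585e+00] F [0.7 1.1 6.1] T [ 0.46  0.06 -0.05] op 0.346
shift m [ 0.0008  0.0021 -0.    ] yangle deg 79.51
```

View pics/w6.png

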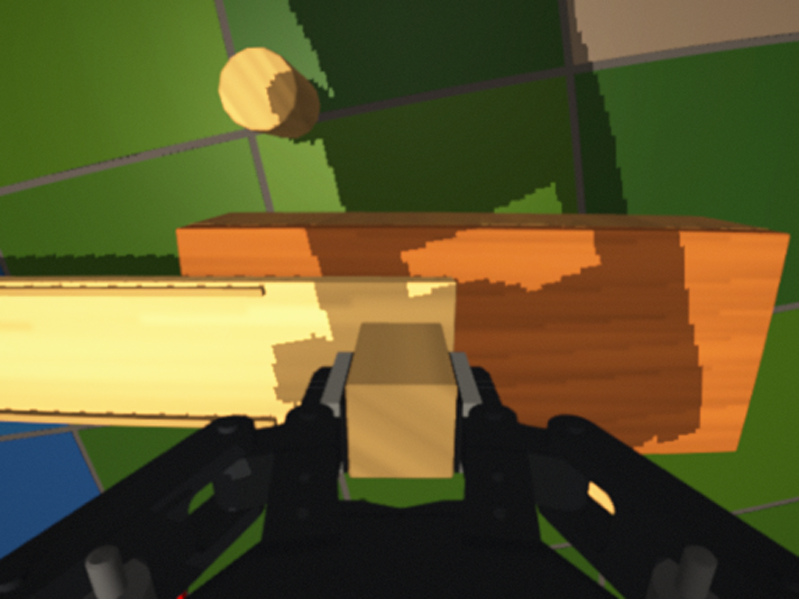

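View pics/si6.png

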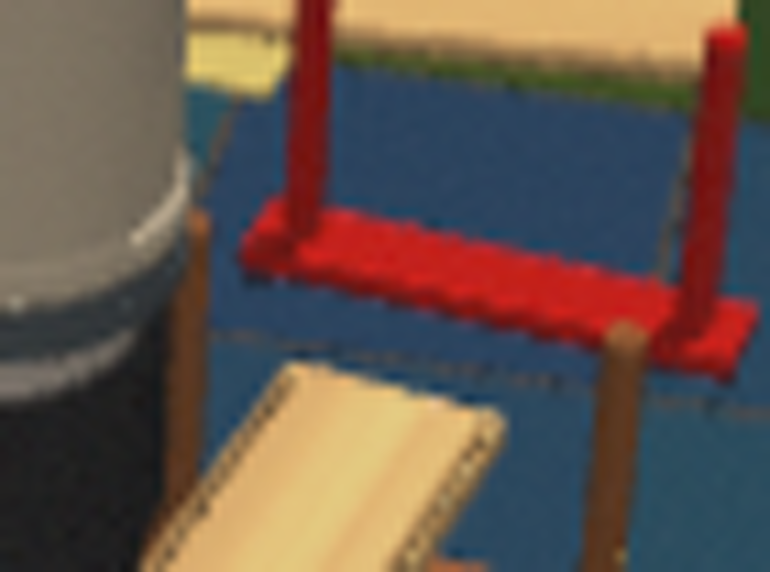

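View pics/sc6.png

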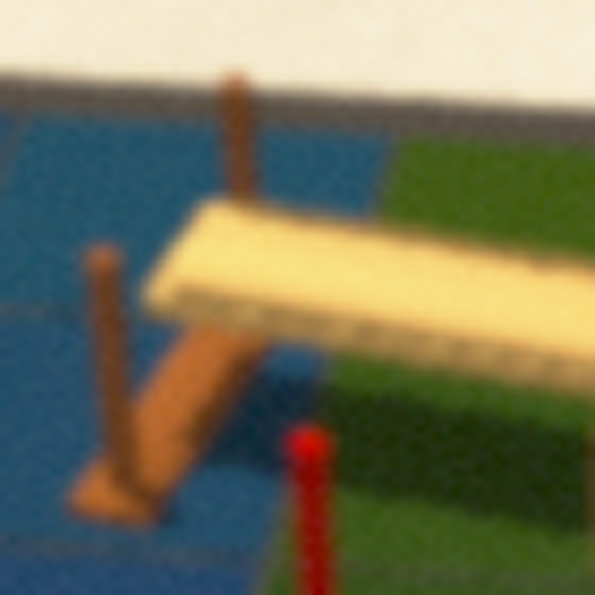

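```bash
cat > m4.py <<'E'
from h import *
d=np.load('w6.npy',allow_pickle=True).item();f,g,c=d['w'],d['s'],d['c']
u=np.array([-np.cos(np.radians(79.65)),-np.sin(np.radians(79.65))]);n=np.array([-u[1],u[0]])
W=lambda p,z:onz(f,(p[0]/1.56,p[1]/1.56),z)[:2]
post=np.mean([W(p,120) for p in ((347,384),(457,384),(455,476),(348,476))],0)
tail=W((456,279),70);edge=W((2,278),70);b1=W((178,229),60);b2=W((788,234),60);b3=W((738,450),60)
ang=lambda v:np.degrees(np.arctan2(v[1],v[0]))
print("post",post,"tail",tail,"plank ang",ang(tail-edge),"bank ang",ang(b2-b1),np.linalg.norm(b2-b1),"b",b1,b2)
print("tail behind bank front",-(tail-b1)@u,"tip from post",post+260*u,"from tail",tail+280*u+30*n, "tail lat from bank robot side",(tail-b1)@n)
S=lambda p:(255+p[0]/11,140+p[1]/11); C=lambda p:(180+p[0]/8.5,155+p[1]/8.5)
X={}
for k,a,b in (("tipR",(503,410),(207,203)),("tipF",(297,367),(147,287)),("dF",(199,215),(103,250)),("dR",(627,330),(235,78))):
    x,e=tri(g,S(a),c,C(b)); X[k]=x; print(k,x.round(1),round(e,1))
m=(X['dR']+X['dF'])[:2]/2; t=(X['tipR']+X['tipF'])[:2]/2
print(t,m,(m-t)@u,(m-t)@n)
E
python3 m4.py
```

```text
post [559.08181738 133.29041827] tail [532.1929824  158.44323206] plank ang 79.3550565477438 bank ang 79.37298602783811 238.79460689069361 b [496.33211525  58.29295995] [540.36936709 292.99188353]
tail behind bank front 104.96348010886136 tip from post [ 512.37002275 -122.47902525] from tail [ 511.39983166 -122.39060651] tail lat from bank robot side 17.28428881463481
tipR [ 480.7 -116.4   70.2] 0.2
tipF [ 536.2 -125.9   69. ] 2.6
dF [ 565.9 -133.   105.6] 0.5
dR [ 450.3 -110.   105.1] 0.2
[ 508.4500537  -121.12942484] [ 508.10818022 -121.49778079] 0.4237835391635657 -0.27013162417363656
```

Run:
```python
from h import *
c=cam('scene'); crop(c,60,130,460,330,2,'pics/end.png'); shift([559,132.6,257.6])
```

```text
t 6.65 pos [558.9 132.6 257.6] rot [-3.1412e+00  2.0000e-04  2.9586e+00] F [0.2 1.3 6.7] T [ 0.47 -0.02 -0.05] op 0.344
shift m [-0.0001  0.     -0.    ] yangle deg 79.51
```

View pics/end.png

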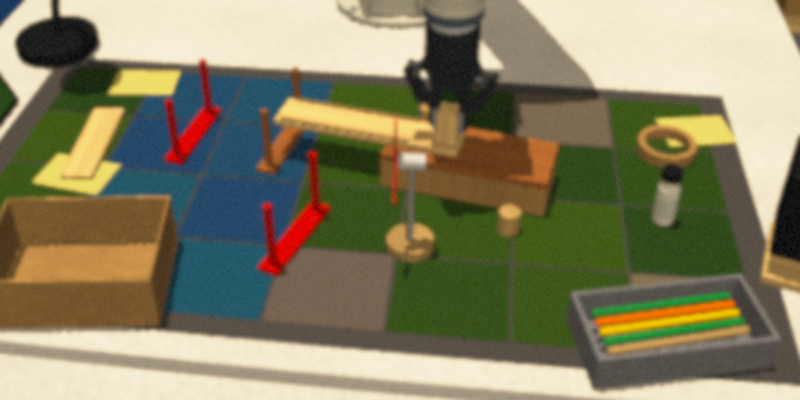

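Everything else stands where it was: turbine foot at (410,242), stub at (509,220), glue at (667,195), tape at (667,146). The plank's tip lies between the natural dowels at about (285,112).

```bash
python3 -c "
from rig import workorder
print(workorder.sign_off())"
```

```text
the job is handed in; nothing more can be done
None
```

I gripped the plank's post with the jaws along its length and slid it about 128 mm out over the river. It stayed on the block with 4 to 8 N of downward press, and I handed the job in still holding it, about 6.7 s in.

The last checks before hand-in:

- **Front end:** the wrist camera put it about 1 mm past the dowel line, while the scene and side cameras put it 0.4 mm short. The two disagree by about 1.5 mm, which is within the 2 mm calibration.
- **Sideways:** it was within about 0.5 mm of midway between the dowels, and clear of both.
- **Direction:** the plank was parallel to the bank within 0.1° (79.36° against 79.37°). The line of the dowels suggested 79.8°, so it could be about 0.4° off.
- **Level:** the top face at the tip was at 69–70 mm, so the plank was level and flat on the block.
- **Other things:** in the last scene picture the turbine, far-side stub, spare plank, glue and tape looked unmoved by eye. The robot-side stub is hidden there, but an earlier wrist picture showed it upright.

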